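# Clear the hot plate and set its dial

### The arm

A 7-joint arm with a two-finger parallel gripper is mounted at the origin on the work surface. World frame = base frame: x ahead of the robot, y to its left, z up, the work surface at z = 0. Lengths are in m, angles in rad, forces in N, time in s.
With the tool pointing down it reaches from about 0.425 to 0.875 m from the base axis. Payload 4.7 kg.
Tool frame: the origin (TCP) lies at the very end of the fingers, on their centre line; the grasp point (between the pads) lies 19 mm behind it; z points along the fingers, y is the direction in which the jaws open and shut (so a half turn about z gives the same grasp; the last joint's range is limited). The gripper opens to 85 mm and grips with 20 to 120 N. Pads are 22 mm wide; open, the fingers measure 114 mm over their backs; the gripper's body (76 mm by 85 mm) begins 54 mm behind the grasp point. The pads swing forward as they close: fully open they stand 13 mm farther back than shut.
Start: joints at [0.014, 0.321, -0.07, 1.45, 0.023, 1.371, -0.057], TCP at [0.65, -0, 0.231] pointing down, gripper open.
Joint ranges: [-2.86, 2.86], [-0.3, 2.09], [-1.38, 1.24], [0.06, 2.45], [-1.56, 4.7], [0.09, 2.05], [-2.69, 2.69]. Speed limits (rad/s): [2.57, 2.57, 3.14, 3.14, 3.14, 3.14, 3.14].

### API

Orientations are given as [roll, pitch, yaw] about the fixed x, y, z axes, in that order (R = Rz(yaw) Ry(pitch) Rx(roll)).
In Python, from bench import telemetry, imaging, r gives the robot as it stands. The module is installed in compiled form; this text tells all that it offers.
- The arm moves only by the tool jog_arm, never from a script. Its argument "rows" is a list of rows, each an object with "slide": the shift along the tool's x, y, z in cm, a list of three; "yaw": the turn about the tool's z in rad; "grip": the gripper's target within -1 to 1 (fully open at 1, half-way at 0, shut at -1). In form: [{"slide": [tx, ty, tz], "yaw": yaw, "grip": grip}, ...]. A call has 1 to 12 rows; each row is the pose to reach, as a shift and turn from the pose commanded when the call began, along the tool's axes at that moment; what a row does not reach only later rows make up. A row lasts 1/12 s, in which the tool goes at most 41.7 mm and 7.16 degrees, less where a joint would pass 70% of its speed; a pose out of reach is approached as far as the arm can. A call with a gripper value outside its range is refused whole. The fingers move at their own pace and stop on an object; "grip_force" is the grip in N (left out, the last holds). Time passes only in rows, so rows that repeat a pose let the fingers close. It gives the time, the measured TCP pose, the force and the opening at its end, in the units of the state.
- telemetry.state(): the state, without advancing time (a new reading comes with each control period).
- imaging.read_camera(name): name is "scene" or "side" or "wrist"; returns the picture (400x640x3 uint8, blue, green, red); there is no depth.
- imaging.get_calibration(name): a dict with "camera_matrix" (3x3 intrinsics, pixels), "xyz" and "attitude" of the camera in the world. Camera axes: x right, y up, looking along -z (the intrinsics and any distortion apply to the point x, -y, -z); pixel columns grow to the right and rows downward; lengths in m; the calibration is good to about 2 mm. A picture is of the moment at which its call begins: read the wrist's pose just before it. get_calibration takes no time and is no camera call; for the wrist camera it gives the pose at the moment of the call.
- r.close_job(): hands the job in, once; it reports no verdict.
The state is a dict: "clock": time; "joint_positions": joint angles; "joint_vel": joint speeds; "tau": joint torques, N m; "eef_pos": TCP position; "tool_rot": TCP orientation; "wrist_force": force on the tool from outside, world axes, zero at the start; "ft_torque": the same for the moment, N m; "opening": finger opening in m.
Only numpy, scipy, OpenCV 4.12 (cv2) and the standard library are available. Lean on these libraries where they do the work, as an engineer would, in place of code of your own. Each camera call takes 0.05 s, during which the arm holds its last target. There are 200 camera calls.

### The job

Two chunky packing-foam offcuts, a U-shaped trough and an L-shaped corner, were left on the hot plate: put both in the waste bin. Only then turn the dial on the controller's top until its pointer stands at the steel marker clipped on the scale. Leave the round lidded dish and the square sample carrier standing where they are on the plate, do not shift the marker, and do not knock anything else about.

Things in the scene. Friction and masses are not known exactly. Their poses are not given: they have to be found in the camera images.
- hotplate: square hot plate, fixed: white housing under a dark steel plate 240 x 240 x 18 mm whose flat top is 80 mm above the bench. Origin: on the bench under the plate's centre; x and y along the plate's sides, z up. A thin probe post stands beyond its (+x, +y) corner
- post_top (a point): top of the fixed steel probe post at the hot plate's far left corner, 200 mm above the bench; post 12 mm in diameter with a black collar 26 mm in diameter on its last 30 mm. An obstacle
- controller: white box 170 x 170 x 78 mm, fixed, with the dial and its scale on the flat top (at 78 mm). It stands to one side of the hot plate, the bin to the other; which is which varies. Origin: on the bench under its centre; front faces -x
- dial (a joint): angle of the black dial knob (rad), 0 at one end stop, growing clockwise seen from above, to 4.71; it stays where it is left (friction about 0.06 N m). The knob: disc of radius 34 mm carrying an upright grip bar 66 long, 18 wide, 30 mm high (from 91 to 121 mm above the bench), with a small nose low at its pointer end and a white line on its top from near the centre towards the pointer end
- dial_grip (a point): point on the dial's vertical axis, in the bar, 111 mm above the bench (10 mm below the bar's top); its x axis points along the bar to the pointer end
- dial_tip (a point): point at the tip of the dial's pointer, on the scale 47 mm from the dial's axis; turns with the dial
- marker (a joint): angle of the marker on the scale (rad), counted as the dial's: the pointer is at the marker when both joints read the same. The marker: a stiff clip of dark steel, 20 x 12 mm and 5 mm high, lying on the scale with a point turned inward, 54 to 79 mm from the dial's axis
- marker_tip (a point): point just inside the marker's inward point, 47 mm from the dial's axis: where the pointer's tip must come; turns with the marker
- bin: plain grey open box, fixed, 190 (x) x 180 (y) x 110 mm high, walls and floor 5 mm. Origin: centre of its underside
- trough: off-white foam offcut, U-shaped trough: 90 (x) x 46 (y) x 40 mm high, open upward, walls 12 mm thick along its long sides, floor 16 mm. Origin: centre of its underside. On the plate at the start; about 35 g
- trough_mid (a point): middle of the trough offcut, 20 mm above its underside
- corner: off-white foam offcut, L-shaped, 36 mm high: long leg 84 (x) x 30 (y) mm centred at (0, -17), short leg 30 (x) x 34 (y) mm centred at (-27, 15) in its frame. Origin: underside, centre of its 84 x 64 mm outline. On the plate at the start; about 35 g
- corner_mid (a point): middle of the corner offcut's outline, 18 mm above its underside
- carrier: sample carrier of bare aluminium: square base 54 x 54 x 18 mm with a round stub of diameter 38 mm on it, 34 mm high in all; stays on the plate. Origin: centre of its underside
- dish: round white ceramic dish with lid and small lid button, diameter 66 mm, 45 mm high in all; stays on the plate. Origin: centre of its underside
- bottle: amber bottle, diameter 60, 150 mm high, on the bench beyond the plate; bystander. Origin: centre of its underside
- jar: clear jar, diameter 72, 90 mm high, on the bench beyond the plate; bystander. Origin: centre of its underside
- lens: round lens in a holder on a 60 mm square foot, 97 mm high, on the bench beyond the plate; bystander. Origin: centre of its underside
- meter: grey hand-held meter lying on the bench, 150 (x) x 76 x 42 mm, on the robot's side of the plate; bystander. Origin: centre of its underside
- mug: white mug, 72 mm in diameter, 85 mm high, on the robot's side; bystander. Origin: centre of its underside
Things that resemble listed ones, but are neither listed nor needed, are in the scene too. Leave any purple look-alike of the corner alone.

How it is judged:
By the outcome, as a careful person would: the job done as asked, in the order asked, and still so for the second after the job is handed in, with the robot touching nothing.
It also fails if it takes over 70 s, if anything falls off the work surface, if the arm or the gripper's body presses on something with over 40 N, if the wrist force passes 120 N, or if a joint passes its speed limit or range.

## Working session

There is one attempt and no reset: what is moved stays moved. The work goes in short steps, Python scripts to look and compute and a tool call to move; the robot and the scene stay as the last step left them, time stands still between calls to the robot, and variables do not carry over. Pictures are saved under pics/ and viewed, about 8 in all and at most 12, crops included, and the job is handed in when it is done.

Besides the shell and the picture viewer there is one more tool, called after "Emit:" in YAML: its name, and indented under it one key for each argument. jog_arm: Moves the arm, as the interface text tells. Its arguments: {"type":"object","properties":{"rows":{"type":"array"},"grip_force":{"type":"number"}},"required":["rows"]}

```bash
mkdir -p pics; cat > h.py <<'E'
import numpy as np, cv2
from scipy.spatial.transform import Rotation as R
from bench import telemetry, imaging, r
def cal(n):
    c=imaging.get_calibration(n); return c
def rot(c):
    a=np.array(c["attitude"],float)
    return a if a.shape==(3,3) else (R.from_euler('xyz',a).as_matrix() if a.size==3 else R.from_quat(a).as_matrix())
def px2w(c,u,v,z):
    K=np.array(c["camera_matrix"]); d=np.linalg.inv(K)@[u,v,1]; d=rot(c)@[d[0],-d[1],-d[2]]
    p=np.array(c["xyz"]); return p+d*(z-p[2])/d[2]
def w2px(c,P):
    q=rot(c).T@(np.array(P)-np.array(c["xyz"])); q=np.array(c["camera_matrix"])@[q[0],-q[1],-q[2]]; return q[:2]/q[2]
E
python3 - <<'E'
from h import *
print(telemetry.state())
for n in("scene","side","wrist"):
    print(n,cal(n))
    im=imaging.read_camera(n); cv2.imwrite(f"pics/{n}0.png",im)
E
```

```text
{'clock': 0.0, 'joint_positions': array([ 0.0140697 ,  0.32183307, -0.07011688,  1.45168952,  0.02255619,
        1.37078296, -0.05689737]), 'joint_vel': array([ 5.42306471e-05,  4.05027930e-04,  2.28606811e-04,  5.14556624e-04,
       -1.29566873e-04,  2.21645230e-03, -1.78968958e-03]), 'tau': array([-1.25131752e-03, -4.93579853e+01, -3.82724963e-01, -3.14334905e+01,
        1.30020955e-02,  1.12603378e-02,  4.26072404e-06]), 'eef_pos': array([6.49458679e-01, 5.92749817e-06, 2.30209903e-01]), 'tool_rot': array([-3.13966700e+00,  4.53009262e-05,  1.57088195e+00]), 'wrist_force': array([-0.09262932,  0.76589346, -0.34247634]), 'ft_torque': array([ 0.01626576, -0.05428103,  0.08670364]), 'opening': 0.08564814878404381}
scene {'camera_matrix': array([[426.49499699,   0.        , 324.20901623],
       [  0.        , 426.49499699, 198.69343147],
       [  0.        ,   0.        ,   1.        ]]), 'xyz': array([1.26086554, 0.32880298, 1.08232146]), 'attitude': array([ 0.71955549, -0.01278639,  1.9800824 ])}
side {'camera_matrix': array([[444.40613675,   0.        , 313.23391079],
       [  0.        , 444.40613675, 203.47117218],
       [  0.        ,   0.        ,   1.        ]]), 'xyz': array([ 0.23323821, -0.69913777,  0.89737492]), 'attitude': array([ 0.77474584, -0.0173129 , -0.3892716 ])}
wrist {'camera_matrix': array([[301.80161402,   0.        , 321.16417484],
       [  0.        , 301.80161402, 199.07734756],
       [  0.        ,   0.        ,   1.        ]]), 'xyz': array([0.65008958, 0.06915537, 0.37265663]), 'attitude': array([-0.27851345,  0.00162222,  0.00124097])}
```

```bash
python3 - <<'E'
import cv2,numpy as np
a=cv2.imread("pics/scene0.png");b=cv2.imread("pics/side0.png")
cv2.imwrite("pics/scene0b.png",cv2.resize(a,(800,500),interpolation=cv2.INTER_CUBIC))
cv2.imwrite("pics/side0b.png",cv2.resize(b,(800,500),interpolation=cv2.INTER_CUBIC))
E
```

```text
(no output)
```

View pics/scene0b.png

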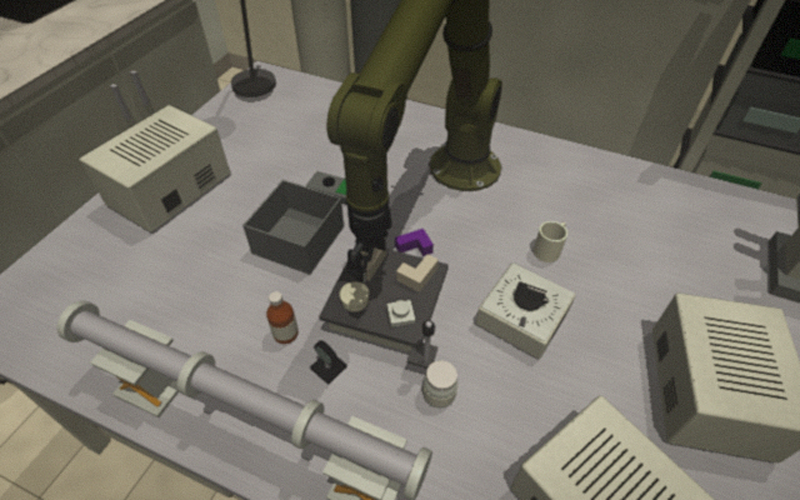

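View pics/side0b.png

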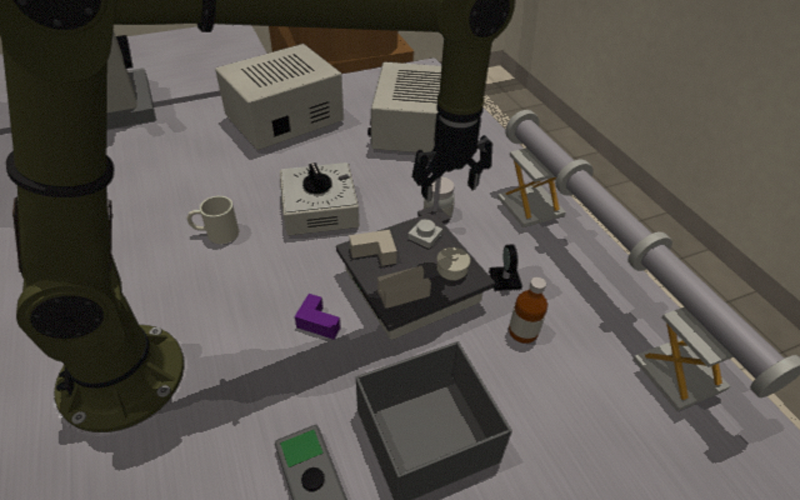

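The bin is on the right (−y), side-view (433,420). The controller is on the left, side-view (318,195). On the plate in the side view:
- corner at (373,247)
- carrier at (425,232)
- dish at (453,263)
- trough at (403,287)

The purple L lies on the bench at (318,317), so it stays. Next I'll take enlarged crops to measure from.

```bash
python3 - <<'E'
import cv2,numpy as np
b=cv2.imread("pics/side0.png");w=cv2.imread("pics/wrist0.png");a=cv2.imread("pics/scene0.png")
# side crop origin (215,125), 190x145, x4.2 -> 800x600 approx
cv2.imwrite("pics/c1.png",cv2.resize(b[125:275,215:415],None,fx=4,fy=4,interpolation=cv2.INTER_CUBIC))
cv2.imwrite("pics/w1.png",cv2.resize(w,(800,500),interpolation=cv2.INTER_CUBIC))
E
```

```text
(no output)
```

View pics/c1.png

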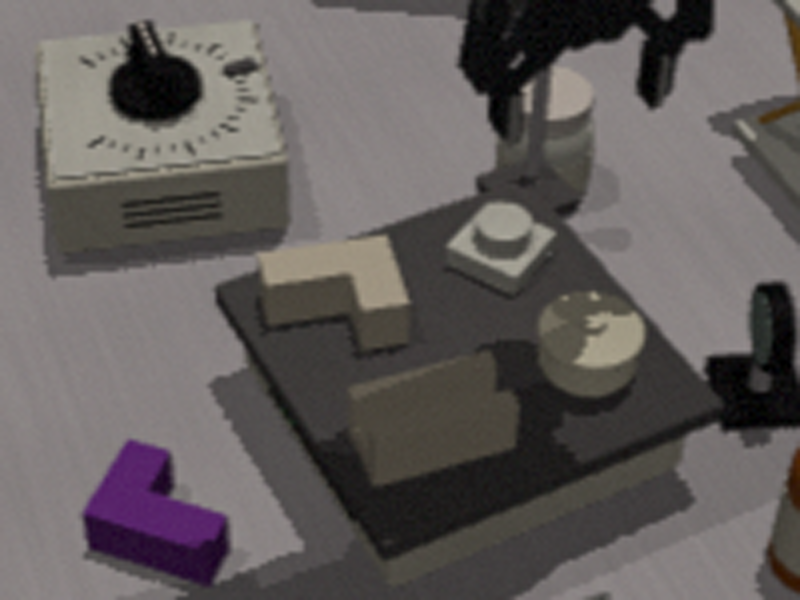

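View pics/w1.png

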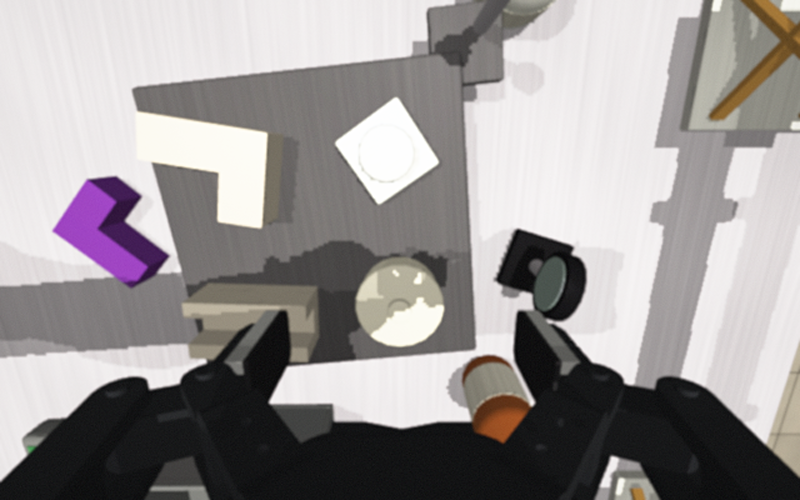

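```bash
cat >m.py <<'E'
from h import *
import sys
def show(c,L,s,o=(0,0)):
    for n,u,v,z in L: print(n,np.round(px2w(c,u/s+o[0],v/s+o[1],z),4))
E
python3 - <<'E'
from m import *
W=cal("wrist");S=cal("side")
print("wrist")
show(W,[("cornA",136,112,.116),("cornB",268,132,.116),("cornC",264,229,.116),("cornD",217,222,.116),("cornE",220,173,.116),("cornF",138,158,.116),
("plTL",133,88,.08),("plTR",460,53,.08),("plBR",475,348,.08),
("carr",386,153,.114),("dish",399,300,.12),("tr1a",182,304,.12),("tr1b",316,316,.12),("tr1c",316,288,.12),("tr1top",208,283,.12),("tr2",190,333,.12),("post",500,0,.2)],1.25)
print("side")
o=(215,125)
show(S,[("cornA",258,255,.116),("cornB",388,238,.116),("cornC",409,300,.116),("cornD",358,310,.116),("cornE",350,272,.116),("cornF",264,282,.116),("carr",502,215,.114),("dish",592,318,.122),
("trNearL",350,388,.12),("trNearR",493,353,.12),("nearbotL",376,485,.08),("nearbotR",517,445,.08),
("ctl TL",38,42,.078),("ctl TR",255,22,.078),("ctl BR",288,155,.078),("ctl BL",47,183,.078),("dialdisc",156,88,.091),("mk",241,68,.083),("mktip",222,70,.083),("bar end hi",147,25,.121)],4,o)
show(S,[("binFL",357,378,.11),("binFar",457,344,.11),("binR",509,432,.11),("bin near",385,500,.11)],1.25)
E
```

```text
wrist
cornA [0.4793 0.0868 0.116 ]
cornB [0.5629 0.0747 0.116 ]
cornC [0.5539 0.01   0.116 ]
cornD [0.5218 0.0149 0.116 ]
cornE [0.5282 0.0484 0.116 ]
cornF [0.4751 0.0581 0.116 ]
plTL [0.4563 0.1056 0.08  ]
plTR [0.6908 0.1287 0.08  ]
plBR [ 0.7141 -0.1044  0.08  ]
carr [0.6395 0.0615 0.114 ]
dish [ 0.6481 -0.0417  0.12  ]
tr1a [ 0.4902 -0.0451  0.12  ]
tr1b [ 0.5872 -0.0545  0.12  ]
tr1c [ 0.5885 -0.0325  0.12  ]
tr1top [ 0.5114 -0.0288  0.12  ]
tr2 [ 0.4924 -0.0686  0.12  ]
post [0.6893 0.1235 0.2   ]
side
cornA [0.4761 0.0831 0.116 ]
cornB [0.559  0.0677 0.116 ]
cornC [0.5499 0.011  0.116 ]
cornD [0.5173 0.0144 0.116 ]
cornE [0.5249 0.0475 0.116 ]
cornF [0.4716 0.0586 0.116 ]
carr [0.6376 0.063  0.114 ]
dish [ 0.6457 -0.0494  0.122 ]
trNearL [ 0.4879 -0.0473  0.12  ]
trNearR [ 0.578  -0.0523  0.12  ]
nearbotL [ 0.4873 -0.0908  0.08  ]
nearbotR [ 0.5777 -0.0933  0.08  ]
ctl TL [0.4103 0.4007 0.078 ]
ctl TR [0.5711 0.366  0.078 ]
ctl BR [0.5414 0.2098 0.078 ]
ctl BL [0.3759 0.242  0.078 ]
dialdisc [0.473  0.2996 0.091 ]
mk [0.5408 0.3096 0.083 ]
mktip [0.5269 0.3124 0.083 ]
bar end hi [0.4793 0.3346 0.121 ]
binFL [ 0.3792 -0.2311  0.11  ]
binFar [ 0.5614 -0.2314  0.11  ]
binR [ 0.5613 -0.4048  0.11  ]
bin near [ 0.3494 -0.428   0.11  ]
```

```bash
python3 - <<'E'
import cv2,numpy as np
b=cv2.imread("pics/side0.png");w=cv2.imread("pics/wrist0.png");a=cv2.imread("pics/scene0.png")
f=lambda im,g:np.clip(255*(im/255.)**g,0,255).astype(np.uint8)
A=cv2.resize(w[218:293,140:273],None,fx=4,fy=4,interpolation=cv2.INTER_CUBIC)   #532x300
B=f(cv2.resize(b[205:255,295:350],None,fx=4.8,fy=4.8,interpolation=cv2.INTER_CUBIC),.5) #264x240
C=f(cv2.resize(a[205:290,375:465],None,fx=3.5,fy=3.5,interpolation=cv2.INTER_CUBIC),.6) #315x297
D=f(cv2.resize(b[128:175,225:290],None,fx=5,fy=5,interpolation=cv2.INTER_CUBIC),.6) #325x235
M=np.zeros((600,800,3),np.uint8)
M[:300,:532]=A; M[:240,536:]=B; M[302:302+C.shape[0],:C.shape[1]]=C; M[302:302+D.shape[0],330:330+D.shape[1]]=D
cv2.imwrite("pics/m1.png",M);print(C.shape,D.shape)
E
```

```text
(298, 315, 3) (235, 325, 3)
```

View pics/m1.png

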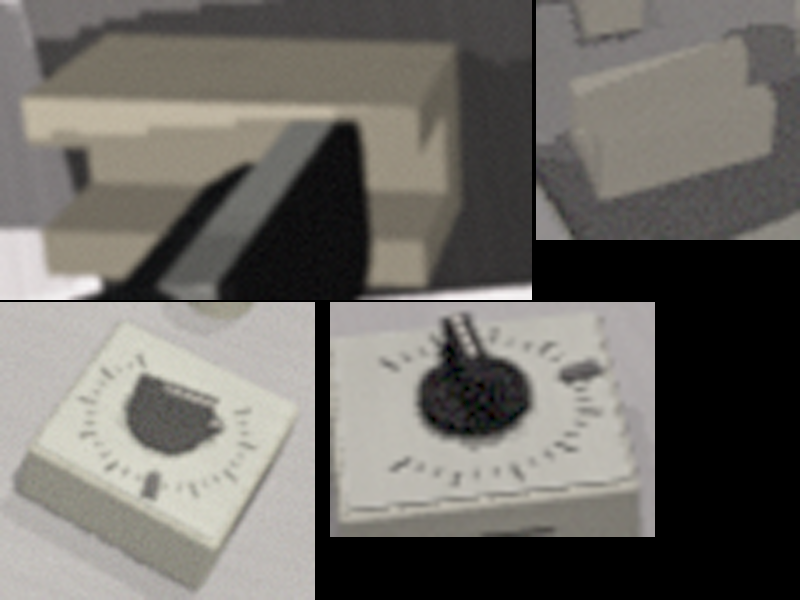

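```bash
python3 - <<'E'
from m import *
W=cal("wrist");S=cal("side");C=cal("scene")
show(W,[("TL",23,97,.12),("TR",430,107,.12),("TLi",28,138,.12),("NLi",45,225,.12),("NRo",372,283,.12),("NRi",372,235,.12),("NLo?",50,272,.12),("botTR",457,45,.08),("botTL",112,35,.08)],4,(140,218))
print("side");show(S,[("farL",34,82,.12),("farR",205,37,.12),("nearBotL",65,200,.08),("nearBotR",238,152,.08),("nearTopR",238,90,.12)],4.8,(295,205))
print("dial side");show(S,[("disc",475-330,395-302,.091),("barend",465-330,318-302,.121),("mk",582-330,372-302,.083)],5,(225,128))
print("dial scene");show(C,[("disc",175,415-302,.091),("l1",165,385-302,.121),("l2",215,402-302,.121),("nose",220,425-302,.093),("mk",150,485-302,.083)
,("TL",125,322-302,.078),("TR",297,410-302,.078),("BR",208,545-302,.078),("BL",35,448-302,.078)],3.5,(375,205))
show(C,[("binA",246,228,.11),("binB",284,183,.11),("binC",343,213,.11),("binD",310,270,.0)],1.25)
E
```

```text
TL [ 0.4904 -0.0442  0.12  ]
TR [ 0.5828 -0.0465  0.12  ]
TLi [ 0.49   -0.0544  0.12  ]
NLi [ 0.4904 -0.0768  0.12  ]
NRo [ 0.566  -0.0921  0.12  ]
NRi [ 0.567  -0.0793  0.12  ]
NLo? [ 0.4897 -0.0893  0.12  ]
botTR [ 0.5803 -0.0473  0.08  ]
botTL [ 0.491  -0.0447  0.08  ]
side
farL [ 0.4869 -0.0472  0.12  ]
farR [ 0.5775 -0.0502  0.12  ]
nearBotL [ 0.4859 -0.0915  0.08  ]
nearBotR [ 0.5779 -0.0948  0.08  ]
nearTopR [ 0.5778 -0.0885  0.12  ]
dial side
disc [0.4735 0.3013 0.091 ]
barend [0.4801 0.3346 0.121 ]
mk [0.5412 0.3095 0.083 ]
dial scene
disc [0.4759 0.3179 0.091 ]
l1 [0.4736 0.3032 0.121 ]
l2 [0.4739 0.3444 0.121 ]
nose [0.4723 0.3542 0.093 ]
mk [0.5451 0.3171 0.083 ]
TL [0.385 0.252 0.078]
TR [0.4189 0.4099 0.078 ]
BR [0.5772 0.373  0.078 ]
BL [0.5447 0.2214 0.078 ]
binA [ 0.5745 -0.3887  0.11  ]
binB [ 0.3924 -0.392   0.11  ]
binC [ 0.4287 -0.193   0.11  ]
binD [ 0.5549 -0.2323  0.    ]
```

Emit:
jog_arm:
  rows:
    - {"slide": [-6.9,-11.4,6.5],"yaw": -1.54,"grip": 0.6}
    - {"slide": [-6.9,-11.4,6.5],"yaw": -1.54,"grip": 0.6}
    - {"slide": [-6.9,-11.4,6.5],"yaw": -1.54,"grip": 0.6}
    - {"slide": [-6.9,-11.4,6.5],"yaw": -1.54,"grip": 0.6}
    - {"slide": [-6.9,-11.4,6.5],"yaw": -1.54,"grip": 0.6}
    - {"slide": [-6.9,-11.4,6.5],"yaw": -1.54,"grip": 0.6}
    - {"slide": [-6.9,-11.4,6.5],"yaw": -1.54,"grip": 0.6}
    - {"slide": [-6.9,-11.4,6.5],"yaw": -1.54,"grip": 0.6}
    - {"slide": [-6.9,-11.4,6.5],"yaw": -1.54,"grip": 0.6}
    - {"slide": [-6.9,-11.4,6.5],"yaw": -1.54,"grip": 0.6}
    - {"slide": [-6.9,-11.4,6.5],"yaw": -1.54,"grip": 0.6}
    - {"slide": [-6.9,-11.4,6.5],"yaw": -1.54,"grip": 0.6}

```text
clock: 1.15
eef_pos: [0.5357, -0.069, 0.166]
tool_rot: [3.142, -0.001, 3.077]
wrist_force: [-0.4, 0.6, -1.0]
opening: 0.0685
```

Emit:
jog_arm:
  rows:
    - {"slide": [0,0,4],"yaw": -0.03,"grip": 0.6}
    - {"slide": [0,0,7.7],"yaw": -0.03,"grip": 0.6}
    - {"slide": [0,0,7.7],"yaw": -0.03,"grip": 0.6}
    - {"slide": [0,0,7.7],"yaw": -0.03,"grip": -0.3}
    - {"slide": [0,0,7.7],"yaw": -0.03,"grip": -0.3}
    - {"slide": [0,0,7.7],"yaw": -0.03,"grip": -0.3}
    - {"slide": [0,0,7.7],"yaw": -0.03,"grip": -0.3}
    - {"slide": [0,0,7.7],"yaw": -0.03,"grip": -0.3}
  grip_force: 25

```text
clock: 1.82
eef_pos: [0.5372, -0.0692, 0.0911]
tool_rot: [-3.141, 0.003, 3.101]
wrist_force: [-0.2, -0.3, -0.4]
opening: 0.0456
```

Emit:
jog_arm:
  rows:
    - {"slide": [0,0,-4],"yaw": 0,"grip": -0.3}
    - {"slide": [0,0,-8],"yaw": 0,"grip": -0.3}
    - {"slide": [0,0,-11],"yaw": 0,"grip": -0.3}
    - {"slide": [1,-4,-11],"yaw": 0,"grip": -0.3}
    - {"slide": [2,-8,-11],"yaw": 0,"grip": -0.3}
    - {"slide": [3,-12,-11],"yaw": 0,"grip": -0.3}
    - {"slide": [4,-16,-11],"yaw": 0,"grip": -0.3}
    - {"slide": [5,-20,-11],"yaw": 0,"grip": -0.3}
    - {"slide": [6,-24,-11],"yaw": 0,"grip": -0.3}
    - {"slide": [7,-27,-11],"yaw": 0,"grip": -0.3}
    - {"slide": [7,-27,-11],"yaw": 0,"grip": -0.3}
    - {"slide": [7,-27,-11],"yaw": 0,"grip": -0.3}

```text
clock: 2.82
eef_pos: [0.4538, -0.3385, 0.2001]
tool_rot: [-3.141, 0.001, 3.095]
wrist_force: [0.6, 1.6, -0.4]
opening: 0.0457
```

```bash
python3 - <<'E'
from h import *
print(telemetry.state()["eef_pos"],telemetry.state()["opening"])
a=imaging.read_camera("side");b=imaging.read_camera("scene")
M=np.vstack([cv2.resize(a[110:400,200:440],None,fx=1.6,fy=1.6)[:460]]); N=cv2.resize(b[110:260,150:400],None,fx=1.6,fy=1.6)
H=np.zeros((470,800,3),np.uint8);H[:M.shape[0],:M.shape[1]]=M;H[:N.shape[0],390:390+N.shape[1]]=N
cv2.imwrite("pics/m2.png",H)
E
```

```text
[ 0.45378296 -0.33852057  0.20005151] 0.045653870377327155
```

View pics/m2.png

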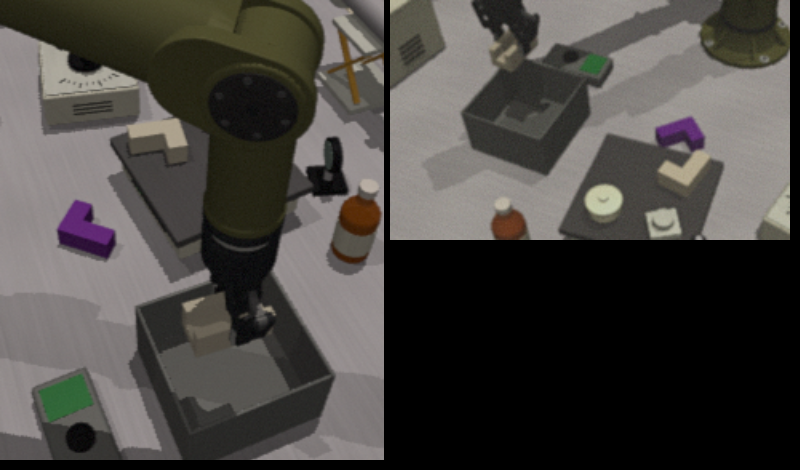

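```bash
python3 - <<'E'
from m import *
S=cal("side");C=cal("scene")
show(S,[("FL",137,308,.11),("R",331,378,.11)],1.6,(200,110))
show(C,[("L",75,115,.11),("T",107,62,.11),("Rt",199,92,.11),("botR",157,170,0)],1.6,(150,110))
for c in((.465,-.318),):
  for n,K in(("S",S),("C",C)):
    print(n,[np.round((w2px(K,[c[0]+a*.095,c[1]+b*.09,.11])-([200,110] if n=="S" else [150,110]))*1.6) for a,b in((-1,-1),(1,-1),(1,1),(-1,1))])
E
```

```text
FL [ 0.3792 -0.2313  0.11  ]
R [ 0.56   -0.4057  0.11  ]
L [ 0.5725 -0.3898  0.11  ]
T [ 0.4167 -0.4172  0.11  ]
Rt [ 0.417  -0.1993  0.11  ]
botR [ 0.5556 -0.2314  0.    ]
S [array([183., 440.]), array([332., 380.]), array([263., 263.]), array([129., 308.])]
C [array([123.,  50.]), array([ 71., 108.]), array([150., 136.]), array([197.,  73.])]
```

Emit:
jog_arm:
  rows:
    - {"slide": [-1.5,0,0],"yaw": 0,"grip": -0.3}
    - {"slide": [-1.5,0,4],"yaw": 0,"grip": -0.3}
    - {"slide": [-1.5,0,8],"yaw": 0,"grip": -0.3}
    - {"slide": [-1.5,0,12],"yaw": 0,"grip": -0.3}
    - {"slide": [-1.5,0,13],"yaw": 0,"grip": -0.3}
    - {"slide": [-1.5,0,13],"yaw": 0,"grip": 0.4}
    - {"slide": [-1.5,0,13],"yaw": 0,"grip": 0.4}
    - {"slide": [-1.5,0,13],"yaw": 0,"grip": 0.4}
    - {"slide": [-1.5,0,13],"yaw": 0,"grip": 0.4}
    - {"slide": [-1.5,0,8],"yaw": 0,"grip": 0.4}
    - {"slide": [-1.5,0,4],"yaw": 0,"grip": 0.4}
    - {"slide": [-1.5,0,0],"yaw": 0,"grip": 0.4}

```text
clock: 3.92
eef_pos: [0.4702, -0.3367, 0.1977]
tool_rot: [-3.141, 0.002, 3.101]
wrist_force: [1.1, 0.1, -0.2]
opening: 0.0597
```

Emit:
jog_arm:
  rows:
    - {"slide": [-0.2,4,0],"yaw": 0.12,"grip": 0.3}
    - {"slide": [-0.5,8,0],"yaw": 0.12,"grip": 0.3}
    - {"slide": [-0.7,12,0],"yaw": 0.12,"grip": 0.3}
    - {"slide": [-0.9,16,0],"yaw": 0.12,"grip": 0.3}
    - {"slide": [-1.2,20,0],"yaw": 0.12,"grip": 0.3}
    - {"slide": [-1.4,24,0],"yaw": 0.12,"grip": 0.3}
    - {"slide": [-1.6,28,0],"yaw": 0.12,"grip": 0.3}
    - {"slide": [-1.8,32,0],"yaw": 0.12,"grip": 0.3}
    - {"slide": [-2,36,0],"yaw": 0.12,"grip": 0.3}
    - {"slide": [-2.3,40.3,0],"yaw": 0.12,"grip": 0.3}
    - {"slide": [-2.3,40.3,3],"yaw": 0.12,"grip": 0.3}
    - {"slide": [-2.3,40.3,3],"yaw": 0.12,"grip": 0.3}

```text
clock: 4.92
eef_pos: [0.508, 0.0686, 0.1629]
tool_rot: [-3.141, -0.002, 2.987]
wrist_force: [-1.5, -2.0, -0.9]
opening: 0.0554
```

```bash
python3 - <<'E'
from h import *
s=telemetry.state();print(s["eef_pos"],s["tool_rot"],s["opening"])
S=cal("side");a=imaging.read_camera("side");w=imaging.read_camera("wrist");print(cal("wrist"))
cv2.imwrite("pics/w3.png",w)
A=cv2.resize(a[150:400,220:440],None,fx=2,fy=2,interpolation=cv2.INTER_CUBIC)
B=cv2.resize(w,(354,221))
H=np.zeros((500,800,3),np.uint8);H[:500,:440]=A;H[:221,446:]=B
cv2.imwrite("pics/m3.png",H)
E
```

```text
[0.50797199 0.06856618 0.16293348] [-3.14148773e+00 -1.94972192e-03  2.98716615e+00] 0.05535023232023072
{'camera_matrix': array([[301.80161402,   0.        , 321.16417484],
       [  0.        , 301.80161402, 199.07734756],
       [  0.        ,   0.        ,   1.        ]]), 'xyz': array([0.44103077, 0.07555441, 0.30770159]), 'attitude': array([-2.79220243e-01,  8.41880378e-04,  1.41129576e+00])}
```

View pics/m3.png

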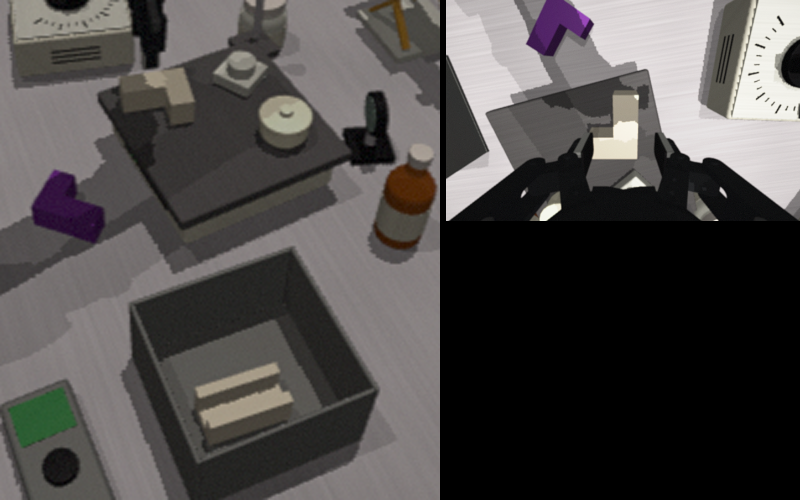

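```bash
python3 - <<'E'
from m import *
W=cal("wrist")
show(W,[("inFree",613-446,90,.116),("outFree",638-446,93,.116),("outShort",637-446,159,.116),("endshort",592-446,157,.116),("shortE",613-446,136,.116)],.553)
s=telemetry.state();print(s["eef_pos"])
E
```

```text
inFree [0.4695 0.0584 0.116 ]
outFree [0.4775 0.0864 0.116 ]
outShort [0.5636 0.0734 0.116 ]
endshort [0.5514 0.016  0.116 ]
shortE [0.5264 0.0482 0.116 ]
[0.50957693 0.0647745  0.16540811]
```

Emit:
jog_arm:
  rows:
    - {"slide": [0,0.1,4],"yaw": 0,"grip": 0.3}
    - {"slide": [0,0.1,7.7],"yaw": 0,"grip": 0.3}
    - {"slide": [0,0.1,7.7],"yaw": 0,"grip": 0.3}
    - {"slide": [0,0.1,7.7],"yaw": 0,"grip": -0.6}
    - {"slide": [0,0.1,7.7],"yaw": 0,"grip": -0.6}
    - {"slide": [0,0.1,7.7],"yaw": 0,"grip": -0.6}
    - {"slide": [0,0.1,7.7],"yaw": 0,"grip": -0.6}
    - {"slide": [0,0.1,7.7],"yaw": 0,"grip": -0.6}
    - {"slide": [0,0.1,4],"yaw": 0,"grip": -0.6}
    - {"slide": [0,0.1,0],"yaw": 0,"grip": -0.6}
    - {"slide": [0,0.1,-3],"yaw": 0,"grip": -0.6}
    - {"slide": [0,0.1,-3],"yaw": 0,"grip": -0.6}

```text
clock: 6.02
eef_pos: [0.5141, 0.067, 0.2028]
tool_rot: [3.138, 0.014, 2.981]
wrist_force: [1.5, 1.4, 0.7]
opening: 0.0292
```

Emit:
jog_arm:
  rows:
    - {"slide": [-0.4,-4,0],"yaw": 0,"grip": -0.6}
    - {"slide": [-0.8,-8,0],"yaw": 0,"grip": -0.6}
    - {"slide": [-1.2,-12,0],"yaw": 0,"grip": -0.6}
    - {"slide": [-1.6,-16,0],"yaw": 0,"grip": -0.6}
    - {"slide": [-1.9,-20,0],"yaw": 0,"grip": -0.6}
    - {"slide": [-2.3,-24,0],"yaw": 0,"grip": -0.6}
    - {"slide": [-2.7,-28,0],"yaw": 0,"grip": -0.6}
    - {"slide": [-3,-32,0],"yaw": 0,"grip": -0.6}
    - {"slide": [-3.3,-35,0],"yaw": 0,"grip": -0.6}
    - {"slide": [-3.3,-35,0],"yaw": 0,"grip": -0.6}
    - {"slide": [-3.3,-35,0],"yaw": 0,"grip": -0.6}
    - {"slide": [-3.3,-35,0],"yaw": 0,"grip": -0.6}

```text
clock: 7.02
eef_pos: [0.4865, -0.2838, 0.1946]
tool_rot: [3.141, 0.001, 2.981]
wrist_force: [0.5, 0.2, -0.5]
opening: 0.0298
```

Emit:
jog_arm:
  rows:
    - {"slide": [0,0,4],"yaw": 0,"grip": -0.6}
    - {"slide": [0,0,8],"yaw": 0,"grip": -0.6}
    - {"slide": [0,0,12.5],"yaw": 0,"grip": -0.6}
    - {"slide": [0,0,12.5],"yaw": 0,"grip": -0.6}
    - {"slide": [0,0,12.5],"yaw": 0,"grip": 0.1}
    - {"slide": [0,0,12.5],"yaw": 0,"grip": 0.1}
    - {"slide": [0,0,12.5],"yaw": 0,"grip": 0.1}
    - {"slide": [0,0,12.5],"yaw": 0,"grip": 0.1}
    - {"slide": [0,0,8.5],"yaw": 0,"grip": 0.1}
    - {"slide": [0,0,4.5],"yaw": 0,"grip": 0.1}
    - {"slide": [0,0,0],"yaw": 0,"grip": 0.1}
    - {"slide": [0,0,-2],"yaw": 0,"grip": 0.1}

```text
clock: 8.02
eef_pos: [0.4884, -0.2859, 0.2218]
tool_rot: [-3.139, 0.009, 2.981]
wrist_force: [1.3, 0.2, 0.2]
opening: 0.0472
```

```bash
python3 - <<'E'
from h import *
s=telemetry.state();print(s["eef_pos"],s["tool_rot"],s["opening"],s["joint_positions"])
E
```

```text
[ 0.48837926 -0.28586794  0.22181786] [-3.13853221  0.00947335  2.98065372] 0.04724721090011494 [ 0.44868808  0.13975773  0.03747733  1.68944302 -0.00554069  1.30253789
  1.89705924]
```

Emit:
jog_arm:
  rows:
    - {"slide": [0.7,4,-4],"yaw": 0.1,"grip": 0.1}
    - {"slide": [1.5,8,-5],"yaw": 0.22,"grip": 0.1}
    - {"slide": [2.2,12,-5],"yaw": 0.34,"grip": 0.1}
    - {"slide": [3,16,-5],"yaw": 0.46,"grip": 0.1}
    - {"slide": [3.7,20,-5],"yaw": 0.58,"grip": 0.1}
    - {"slide": [4.5,24,-5],"yaw": 0.7,"grip": 0.1}
    - {"slide": [5.2,28,-5],"yaw": 0.82,"grip": 0.1}
    - {"slide": [6,32,-5],"yaw": 0.94,"grip": 0.1}
    - {"slide": [6.7,36,-5],"yaw": 1.06,"grip": 0.1}
    - {"slide": [7.5,40,-5],"yaw": 1.18,"grip": 0.1}
    - {"slide": [8.2,44,-5],"yaw": 1.3,"grip": 0.1}
    - {"slide": [9,48,-5],"yaw": 1.41,"grip": 0.1}

```text
clock: 9.02
eef_pos: [0.4763, 0.153, 0.2667]
tool_rot: [3.137, 0.0, 1.655]
wrist_force: [-0.5, 0.2, -0.7]
opening: 0.0467
```

```bash
python3 - <<'E'
from h import *
s=telemetry.state();print(s["eef_pos"],s["tool_rot"],s["opening"],s["joint_positions"])
S=cal("side");a=imaging.read_camera("side");w=imaging.read_camera("wrist");s=telemetry.state();print(s["eef_pos"],s["tool_rot"]);W=cal("wrist");print(W)
cv2.imwrite("pics/w4.png",w);cv2.imwrite("pics/s4.png",a);np.save("w4.npy",np.r_[W["xyz"],W["attitude"]])
p=w2px(W,[.475,.305,.1]).astype(int);print(p)
q=w2px(S,[.47,-.31,.05]).astype(int);print(q)
f=lambda im,g:np.clip(255*(im/255.)**g,0,255).astype(np.uint8)
x0,y0=max(p[0]-85,0),max(p[1]-75,0);print(x0,y0)
B=f(cv2.resize(w[y0:y0+150,x0:x0+170],None,fx=3.4,fy=3.4,interpolation=cv2.INTER_CUBIC),.8)
x1,y1=q[0]-70,q[1]-75;A=f(cv2.resize(a[y1:400,x1:x1+138],None,fx=1.6,fy=1.6,interpolation=cv2.INTER_CUBIC),.7)
H=np.zeros((520,800,3),np.uint8);H[:B.shape[0],:B.shape[1]]=B;H[:A.shape[0],579:579+A.shape[1]]=A[:, :221]
cv2.imwrite("pics/m4.png",H)
E
```

```text
[0.47633636 0.15302476 0.26673449] [3.13717843e+00 2.70941628e-04 1.65490456e+00] 0.046673318344944856 [ 2.55886189e-02 -2.24658775e-03 -3.87623754e-01  1.75047876e+00
  6.32882036e-04  1.38902334e+00 -2.78040300e-01]
[0.47510097 0.15867017 0.26666384] [ 3.13767816 -0.00315119  1.66797114]
{'camera_matrix': array([[301.80161402,   0.        , 321.16417484],
       [  0.        , 301.80161402, 199.07734756],
       [  0.        ,   0.        ,   1.        ]]), 'xyz': array([0.46816375, 0.22702795, 0.40923863]), 'attitude': array([-0.27524125, -0.0040299 ,  0.09832453])}
[335  26]
[340 334]
250 0
```

View pics/m4.png

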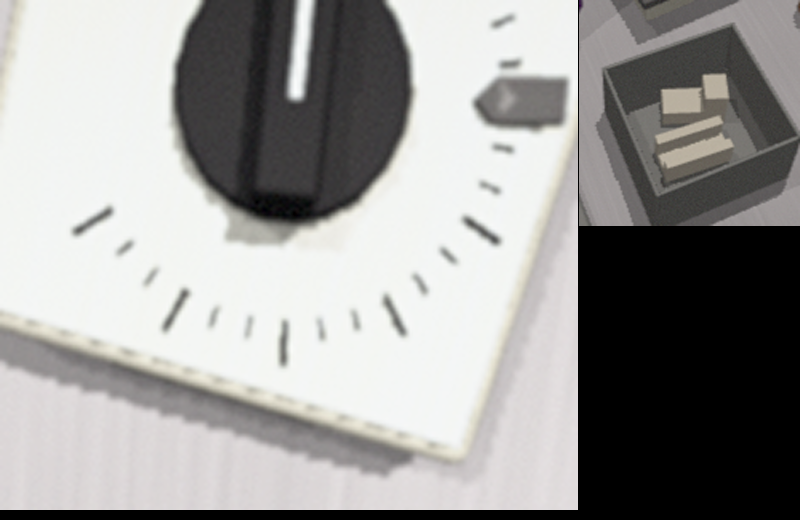

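Emit:
jog_arm:
  rows:
    - {"slide": [4,0,0],"yaw": 0,"grip": 0.1}
    - {"slide": [7.5,0,0],"yaw": 0,"grip": 0.1}
    - {"slide": [7.5,0,0],"yaw": 0,"grip": 0.1}
    - {"slide": [7.5,0,0],"yaw": 0,"grip": 0.1}
    - {"slide": [7.5,0,0],"yaw": 0,"grip": 0.1}
    - {"slide": [7.5,0,0],"yaw": 0,"grip": 0.1}

```text
clock: 9.62
eef_pos: [0.4702, 0.2243, 0.2651]
tool_rot: [3.14, 0.001, 1.658]
wrist_force: [-0.0, 0.1, -0.7]
opening: 0.0466
```

```bash
python3 - <<'E'
from h import *
w=imaging.read_camera("wrist");
W=cal("wrist");s=telemetry.state();print(s["eef_pos"],s["tool_rot"]);print(W["xyz"],W["attitude"])
cv2.imwrite("pics/w5.png",w);np.save("w5.npy",np.r_[W["xyz"],W["attitude"]])
p=w2px(W,[.475,.305,.1]).astype(int);print(p)
x0,y0=max(p[0]-95,0),max(p[1]-75,0);print(x0,y0)
B=cv2.resize(w[y0:y0+150,x0:x0+200],None,fx=4,fy=4,interpolation=cv2.INTER_CUBIC)
cv2.imwrite("pics/m5.png",B)
E
```

```text
[0.47010854 0.22415057 0.26488211] [3.14044230e+00 8.14401883e-04 1.65791590e+00]
[0.46419512 0.29319829 0.40716645] [-0.27921009 -0.00124118  0.08836983]
[332 100]
237 25
```

View pics/m5.png

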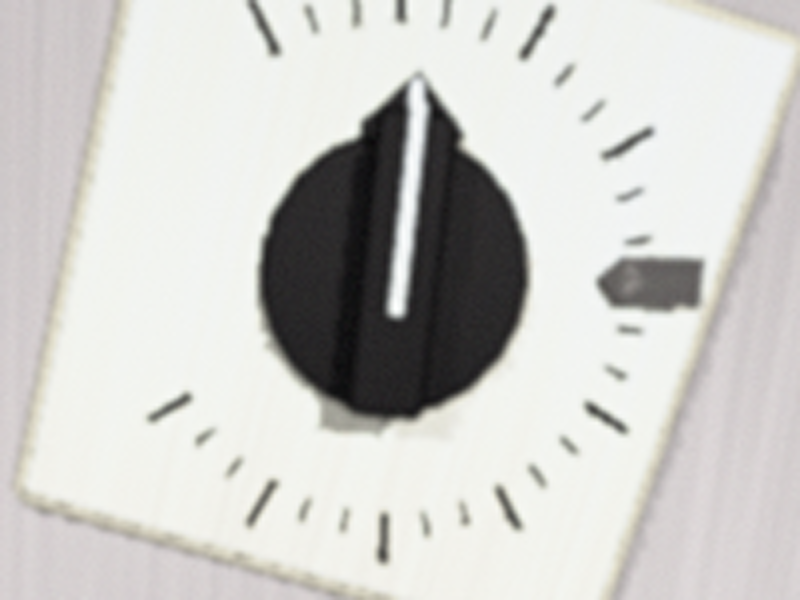

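```bash
python3 - <<'E'
from m import *
v=np.load("w5.npy");W=dict(cal("wrist"));W["xyz"]=v[:3];W["attitude"]=v[3:]
P=lambda u,vv,z:px2w(W,u/4+237,vv/4+25,z)
L=dict(discL=(260,272,.091),discR=(527,272,.091),discB=(395,413,.091),nose=(418,73,.088),l0=(397,318,.121),l1=(416,85,.121),mt=(597,283,.081),mo=(703,283,.083),mA=(703,257,.083),mB=(700,308,.083),
 t0=(262,28,.078),tEnd=(168,408,.078),tb=(384,540,.078),tr=(628,142,.078),tl=(606,417,.078))
Q={k:P(*a) for k,a in L.items()}
for k in Q: print(k,np.round(Q[k],4))
# scale circle centre from tick midpoints, bar symmetric
major=np.array([P(u,w,.078)[:2] for u,w in((264,28),(537,33),(628,143),(606,418),(509,508),(384,538),(262,503),(169,408))])
A=np.c_[2*major,np.ones(len(major))];s=np.linalg.lstsq(A,(major**2).sum(1),rcond=None)[0];c=s[:2];print("scale ctr",c,np.sqrt(s[2]+c@c))
for k in("nose","mt","mo"):
    d=Q[k][:2]-c;print(k,np.degrees(np.arctan2(d[1],d[0])),np.hypot(*d))
d=(Q["l1"]-Q["l0"]);print("line",np.degrees(np.arctan2(d[1],d[0])))
print("ticks",np.degrees(np.arctan2(*(major-c).T[::-1])))
d=Q["mo"]-Q["mt"];print("markeraxis",np.degrees(np.arctan2(d[1],d[0])))
E
```

```text
discL [0.444  0.3101 0.091 ]
discR [0.5099 0.3159 0.091 ]
discB [0.4808 0.2792 0.091 ]
nose [0.4784 0.3585 0.088 ]
l0 [0.4775 0.3014 0.121 ]
l1 [0.4767 0.3494 0.121 ]
mt [0.5295 0.3156 0.081 ]
mo [0.556  0.3178 0.083 ]
mA [0.5549 0.324  0.083 ]
mB [0.5563 0.3118 0.083 ]
t0 [0.4397 0.3671 0.078 ]
tEnd [0.4213 0.2746 0.078 ]
tb [0.4819 0.2447 0.078 ]
tr [0.5329 0.3497 0.078 ]
tl [0.5375 0.2825 0.078 ]
scale ctr [0.47748198 0.31183641] 0.06693191507415062
nose 88.91302620255496 0.0467194606217959
mt 4.125360189706939 0.05218244472975121
mo 4.3692264288558995 0.07875036465904957
line 90.96452465111649
ticks [ 123.96720425   63.93306009   34.12266668  -26.20169096  -56.04442478
  -86.24842703 -116.1815138  -146.34687473]
markeraxis 4.848186593954019
```

Emit:
jog_arm:
  rows:
    - {"slide": [4,0.8,0],"yaw": 0.087,"grip": 0.1}
    - {"slide": [8,1.5,0],"yaw": 0.087,"grip": 0.1}
    - {"slide": [8.7,1.5,4],"yaw": 0.087,"grip": 0.1}
    - {"slide": [8.7,1.5,8],"yaw": 0.087,"grip": 0.1}
    - {"slide": [8.7,1.5,11],"yaw": 0.087,"grip": 0.1}
    - {"slide": [8.7,1.5,12],"yaw": 0.087,"grip": 0.1}
    - {"slide": [8.7,1.5,12],"yaw": 0.087,"grip": 0.1}
    - {"slide": [8.7,1.5,12],"yaw": 0.087,"grip": 0.1}
    - {"slide": [8.7,1.5,12],"yaw": 0.087,"grip": 0.1}

```text
clock: 10.42
eef_pos: [0.4783, 0.3142, 0.1469]
tool_rot: [3.138, -0.002, 1.572]
wrist_force: [0.1, -0.7, 0.7]
opening: 0.0471
```

Emit:
jog_arm:
  rows:
    - {"slide": [-0.2,-0.1,2],"yaw": 0,"grip": 0.1}
    - {"slide": [-0.2,-0.1,4],"yaw": 0,"grip": 0.1}
    - {"slide": [-0.2,-0.1,4.9],"yaw": 0,"grip": 0.1}
    - {"slide": [-0.2,-0.1,4.9],"yaw": 0,"grip": 0.1}
    - {"slide": [-0.2,-0.1,4.9],"yaw": 0,"grip": 0.1}
    - {"slide": [-0.2,-0.1,4.9],"yaw": 0,"grip": 0.1}
  grip_force: 30

```text
clock: 10.92
eef_pos: [0.4767, 0.3125, 0.0971]
tool_rot: [3.139, -0.001, 1.573]
wrist_force: [-0.1, 0.1, -0.7]
opening: 0.047
```

Emit:
jog_arm:
  rows:
    - {"slide": [0,0.05,0],"yaw": 0,"grip": -0.3}
    - {"slide": [0,0.05,0],"yaw": 0,"grip": -0.7}
    - {"slide": [0,0.05,0],"yaw": 0,"grip": -0.9}
    - {"slide": [0,0.05,0],"yaw": 0,"grip": -0.9}
    - {"slide": [0,0.05,0],"yaw": 0,"grip": -0.9}
    - {"slide": [0,0.05,0],"yaw": 0,"grip": -0.9}
    - {"slide": [0,0.05,0],"yaw": 0,"grip": -0.9}

```text
clock: 11.5
eef_pos: [0.4767, 0.3121, 0.0964]
tool_rot: [3.14, -0.0, 1.573]
wrist_force: [-0.8, -0.1, 6.0]
opening: 0.017
```

Emit:
jog_arm:
  rows:
    - {"slide": [0,0,-0.1],"yaw": 0.1,"grip": -0.9}
    - {"slide": [0,0,-0.1],"yaw": 0.2,"grip": -0.9}
    - {"slide": [0,0,-0.1],"yaw": 0.3,"grip": -0.9}
    - {"slide": [0,0,-0.1],"yaw": 0.4,"grip": -0.9}
    - {"slide": [0,0,-0.1],"yaw": 0.5,"grip": -0.9}
    - {"slide": [0,0,-0.1],"yaw": 0.6,"grip": -0.9}
    - {"slide": [0,0,-0.1],"yaw": 0.7,"grip": -0.9}
    - {"slide": [0,0,-0.1],"yaw": 0.8,"grip": -0.9}
    - {"slide": [0,0,-0.1],"yaw": 0.9,"grip": -0.9}
    - {"slide": [0,0,-0.1],"yaw": 1.0,"grip": -0.9}
    - {"slide": [0,0,-0.1],"yaw": 1.1,"grip": -0.9}
    - {"slide": [0,0,-0.1],"yaw": 1.2,"grip": -0.9}

```text
clock: 12.5
eef_pos: [0.4758, 0.3127, 0.0964]
tool_rot: [-3.141, -0.001, 0.369]
wrist_force: [-0.8, 1.1, 1.3]
opening: 0.0176
```

Emit:
jog_arm:
  rows:
    - {"slide": [0,0,0],"yaw": 0.1,"grip": -0.9}
    - {"slide": [0,0,0],"yaw": 0.2,"grip": -0.9}
    - {"slide": [0,0,0],"yaw": 0.3,"grip": -0.9}
    - {"slide": [0,0,0],"yaw": 0.3,"grip": -0.9}
    - {"slide": [0,0,0],"yaw": 0.3,"grip": -0.9}
    - {"slide": [0,0,0],"yaw": 0.3,"grip": -0.9}

```text
clock: 13.0
eef_pos: [0.4758, 0.3129, 0.0964]
tool_rot: [-3.14, -0.0, 0.076]
wrist_force: [-1.2, 3.0, 1.2]
opening: 0.0174
```

Emit:
jog_arm:
  rows:
    - {"slide": [0,0,0],"yaw": 0,"grip": 0.1}
    - {"slide": [0,0,0],"yaw": 0,"grip": 0.1}
    - {"slide": [0,0,0],"yaw": 0,"grip": 0.1}
    - {"slide": [0,0,0],"yaw": 0,"grip": 0.1}
    - {"slide": [0,0,-3],"yaw": 0,"grip": 0.1}
    - {"slide": [0,0,-7],"yaw": 0,"grip": 0.1}
    - {"slide": [0,0,-11],"yaw": 0,"grip": 0.1}
    - {"slide": [-4,0,-14],"yaw": 0,"grip": 0.1}
    - {"slide": [-8,0,-16],"yaw": 0,"grip": 0.1}
    - {"slide": [-8,0,-16],"yaw": 0,"grip": 0.1}
    - {"slide": [-8,0,-16],"yaw": 0,"grip": 0.1}
    - {"slide": [-8,0,-16],"yaw": 0,"grip": 0.1}

```text
clock: 14.0
eef_pos: [0.3967, 0.3056, 0.2565]
tool_rot: [3.141, -0.002, 0.074]
wrist_force: [0.4, 0.4, 0.1]
opening: 0.0468
```

```bash
python3 - <<'E'
from h import *
w=imaging.read_camera("wrist");
W=cal("wrist");s=telemetry.state();print(s["eef_pos"],s["tool_rot"])
cv2.imwrite("pics/w6.png",w);np.save("w6.npy",np.r_[W["xyz"],W["attitude"]])
p=w2px(W,[.4775,.312,.1]).astype(int);print(p)
x0,y0=max(p[0]-100,0),max(p[1]-80,0);print(x0,y0)
cv2.imwrite("pics/m6.png",cv2.resize(w[y0:y0+150,x0:x0+200],None,fx=4,fy=4,interpolation=cv2.INTER_CUBIC))
E
```

```text
[0.39703406 0.30510274 0.25560312] [ 3.14041482e+00 -2.30209807e-04  7.25758109e-02]
[319 100]
219 20
```

View pics/m6.png

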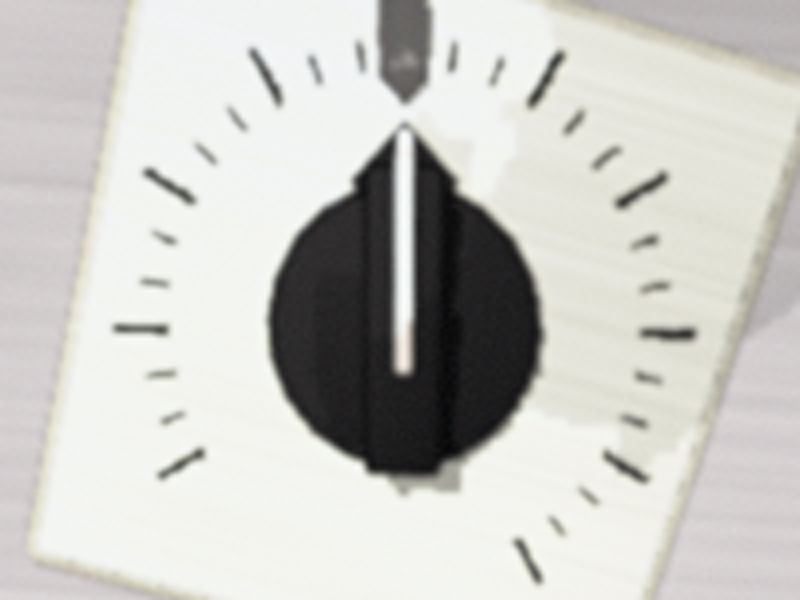

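The pointer tip at (405,122) faces the marker tip at (405,103), so they are aligned within a pixel or so. One last check of the whole scene.

```bash
python3 - <<'E'
from h import *
a=imaging.read_camera("side");b=imaging.read_camera("scene")
H=np.hstack([cv2.resize(a[120:400,180:460],(400,400)),cv2.resize(b[130:330,180:480],(400,400*200//300))[:266] if 0 else cv2.resize(b[110:340,180:480],(400,400))])
cv2.imwrite("pics/m7.png",H)
v=np.load("w6.npy");W=dict(cal("wrist"));W["xyz"]=v[:3];W["attitude"]=v[3:]
P=lambda u,vv,z:px2w(W,u/4+219,vv/4+20,z)[:2]
M=np.array([P(u,w,.078) for u,w in((267,76),(547,78),(642,190),(668,333),(627,468),(529,561),(182,464),(140,328),(170,187))])
s=np.linalg.lstsq(np.c_[2*M,np.ones(len(M))],(M**2).sum(1),rcond=None)[0];c=s[:2]
for n,q in(("nose",P(405,122,.088)),("mark",P(405,103,.081)),("mark2",P(405,30,.083))): d=q-c;print(n,np.degrees(np.arctan2(d[1],d[0])),np.hypot(*d))
d=P(404,128,.121)-P(403,372,.121);print("line",np.degrees(np.arctan2(d[1],d[0])))
E
```

```text
nose 4.203426160267581 0.046327501546115805
mark 4.21279595709405 0.051729656335921484
mark2 4.202605993339293 0.06681849923650376
line 3.909098063172486
```

View pics/m7.png

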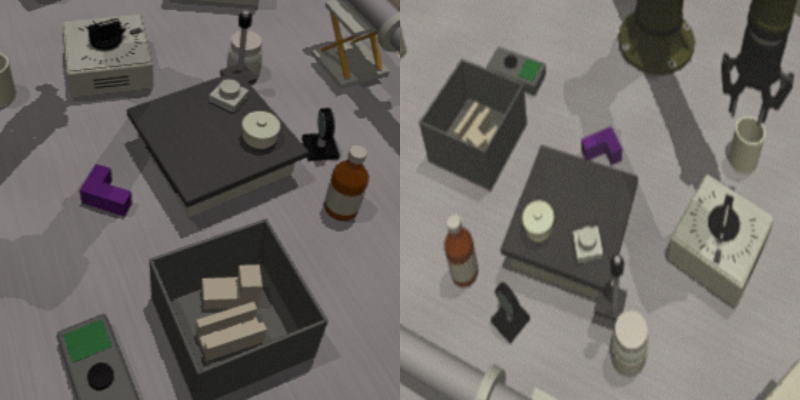

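The plate holds only the dish and carrier, both offcuts are in the bin, and the bystanders and the purple L stand where they were.

```bash
python3 -c "
from h import *
print(r.close_job(), telemetry.state()['clock'])"
```

```text
the job is handed in; nothing more can be done
the job is handed in; nothing more can be done
```

The job is done and handed in after about 14 s of robot time. Both foam offcuts, the trough and then the corner, went into the bin. Only after that did I turn the dial about 86° clockwise to the marker and back the arm clear.

**Dial:** the last wrist-camera check puts the pointer at 4.20° and the marker at 4.21°. The white line on the bar reads 3.9°, a 0.3° difference that is within my reading error. The marker also measured about 4.2° before the turn, so it did not shift.

**Scene:** the final pictures show both offcuts inside the bin. The dish, the carrier, the visible bystanders and the purple look-alike stand where they were. The highest wrist force reported at the end of a move was about 6 N.

**Disagreement:** my two camera estimates of the bin's position differed by 2–3 cm. I aimed between them, and both pieces landed well inside.

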